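# Refit the burner crowns and caps of a cleaned gas table hob

### The job

The table hob has been cleaned: put its burners back together. Each burner gets the aluminium crown of its own size, turned so that its groove takes the spark electrode and it drops fully home, and then the black cap of that size, lying flat and centred on the crown. Leave the mug, the gas lighter and the teaspoon where they lie.

Things in the scene. Friction and masses are not known exactly. Their poses are not given: they have to be found in the camera images.
- burner_large: Large burner cup, fixed on the hob plate: steel funnel 10 mm high, mouth 41 mm across inside and 49 outside, 32 mm inside at the bottom. Origin: centre of its foot, on the plate; z up. The spark electrode, an upright 4.4 mm pin, rises 19 mm above the plate, 27.5 mm from the axis on the -x side (roughly towards the robot).
- burner_small: Small burner cup, fixed on the hob plate: 10 mm high, mouth 25 mm across inside and 31 outside, 18 mm inside at the bottom. Origin: centre of its foot, on the plate; z up. Its electrode (4.4 mm pin, 19 mm high) stands 18.5 mm from the axis on the -x side.
- crown_large: Loose aluminium crown 64 mm across, 22 high, right side up. Origin: centre of underside. Spigot 8 mm deep, 30 mm across tapering out to 39, centres in the cup; body z 8 to 22 mm rests on the cup rim when home (origin 2 mm above burner's). Top bore 36 mm wide, 8 deep. Groove 16 wide, 11 deep up its -x side must take the electrode (x along burner's x), else it stands askew on the pin. 110 g.
- crown_small: Loose aluminium crown of the same form, 44 mm across, 22 high, 60 g. Origin: centre of underside. Spigot 8 mm deep, 16 mm across tapering out to 23; body z 8 to 22 mm; top bore 21 mm wide, 8 deep; groove 13 mm wide, 9 deep up its -x side for the electrode. Home: origin 2 mm above the burner's, x along the burner's x. Both crowns start with the groove within 35 degrees of facing the robot.
- cap_large: Loose black enamelled cap, disc 68 mm across, 15 mm high, 130 g, right side up. Origin: centre of underside. Below, a boss 6 mm deep, 25 mm across tapering out to 33, centres in the large crown's bore; above it the disc, upright edge z 6 to 12 mm. In place its origin is 16 mm above the crown's. Yaw does not matter.
- cap_small: Loose black enamelled cap, disc 48 mm across, 15 mm high, 70 g, right side up. Origin: centre of underside. Below, a boss 6 mm deep, 13 mm across tapering out to 18, centres in the small crown's bore; above it the disc, upright edge z 6 to 12 mm. In place its origin is 16 mm above the crown's. Yaw does not matter.
- mug: Green and white espresso mug standing upright, 64 mm across, 48 mm high, bystander; handle 25 mm long towards its -y, pointing roughly away from the robot. Origin: under the middle of mug and handle together.
- gas_lighter: long stove lighter with a blue-green handle, 235 x 24 x 23 mm, lying, bystander. Origin: under its middle; long axis x.
- teaspoon: steel teaspoon, 130 x 26 x 11 mm, lying, bystander. Origin: under its middle; long axis x.
- hob: Fixed steel table hob, 404 (y) x 224 (x) mm, top plate 45 mm above the worktop, carrying the two burner cups 210 mm apart on its y axis (either size on either side). Two black knobs stand 22 mm high at the middle of its front (-x) edge. Origin: centre of its underside.
There are look-alikes about, which are no part of the job. Leave any brown look-alike of the crown_small alone.

How it is judged (in metres and radians):
At the end, for the whole second after the job is handed in: Each crown: within 4 mm of its own burner's axis, fully down (origin at most 4.5 mm above the burner's), groove over the electrode. Each cap: within 5 mm of its own crown's axis, origin 13.5 to 18.5 mm above the crown's. All level within 0.06 rad, released and at rest (horizontal distance between crown_large and burner_large below 0.004 m and z of crown_large in the frame of burner_large below 0.0045 m and angle between each of crown_large, crown_small, cap_large, cap_small's own z axis and vertical below 0.06 rad and angle between the x axis of crown_large and the x axis of burner_large, either way round below 0.3 rad and horizontal distance between crown_small and burner_small below 0.004 m and z of crown_small in the frame of burner_small below 0.0045 m and angle between the x axis of crown_small and the x axis of burner_small, either way round below 0.4 rad and horizontal distance between cap_large and crown_large below 0.005 m and z of cap_large in the frame of crown_large between 0.0135 and 0.0185 m and horizontal distance between cap_small and crown_small below 0.005 m and z of cap_small in the frame of crown_small between 0.0135 and 0.0185 m and linear speed of each of crown_large, crown_small, cap_large, cap_small below 0.02 m/s); the robot touches nothing.
It fails at once if the mug, the lighter or the teaspoon is shifted by more than 30 mm (distance of any of mug, gas_lighter, teaspoon from where it was at the start of the episode above 0.03 m).
It also fails if it takes over 109 s, if anything falls off the work surface, if the arm or the gripper's body presses on something with over 40 N, if the wrist force passes 120 N, or if a joint passes its speed limit or range.

### The arm

A 7-joint arm with a two-finger parallel gripper is mounted at the origin on a cart in front of the work surface, level with it; the furniture and walls round the work are solid. World frame = base frame: x ahead of the robot, y to its left, z up, the work surface at z = 0. Lengths are in m, angles in degrees, forces in N, time in s.
With the tool pointing down it reaches from about 0.4 to 0.9 m from the base axis. Payload 5.5 kg.
Tool frame: the origin (TCP) lies at the very end of the fingers, on their centre line; the grasp point (between the pads) lies 19 mm behind it; z points along the fingers, y is the line along which they close (so a half turn about z gives the same grasp; the last joint's range is limited). The gripper opens to 92 mm and grips with 3 to 60 N. Pads are 19 mm wide; open, the fingers measure 130 mm over their backs; the gripper's body (75 mm by 190 mm) begins 47 mm behind the grasp point.
Start: joints at [81.773, 28.699, -24.465, 88.831, 12.651, 65.22, -12.049], TCP at [0.257, -0.597, 0.227] pointing down, gripper open.
Joint ranges: [-164.97, 164.97], [-17.58, 116.51], [-87.97, 89.64], [11.32, 138.91], [-80.73, 260.73], [10.89, 115.49], [-147.41, 147.41]. Speed limits (degrees/s): [147.25, 147.25, 180, 180, 180, 180, 180].

### API

Orientations are given as a 3x3 rotation matrix whose columns are the frame's x, y, z axes.
In Python, from workcell import sense, snapshot, ticket gives the robot as it stands.
- The arm moves only by the shell command python3 -m creep 'ROWS'. ROWS is JSON, a list of rows, each a list of 7 numbers: the turn, a rotation vector about the tool's x, y, z in degrees, then the shift along the tool's x, y, z in m, then the opening, from 0 (shut) to 1 (fully open). In form: [[ax, ay, az, tx, ty, tz, grip], ...]. A call has 1 to 5 rows; each row is the pose to reach, as a shift and turn from the pose commanded when the call began, along the tool's axes at that moment; what a row does not reach only later rows make up. A row lasts 1/10 s, in which the tool goes at most 50 mm and 8.59 degrees, less where a joint would pass 70% of its speed; a pose out of reach is approached as far as the arm can. A call with a gripper value outside its range is refused whole. The fingers move at their own pace and stop on an object; the grip force is fixed at half the most. Time passes only in rows, so rows that repeat a pose let the fingers close. It gives the time, the measured TCP pose, the force, the opening and the grip force at its end, in the units of the state.
- sense(): the state, without advancing time (a new reading comes with each control period).
- snapshot(name): name is "scene" or "side" or "wrist"; returns a dict with "color" (480x640x3 uint8, blue, green, red), "range_z" (480x640 float32, m along the optical axis (not along the pixel's ray), 0 where there is no reading), "fx", "fy", "cx", "cy" (pixels), "R" (3x3) and "t" (3): a world point X has camera coordinates R X + t. Camera axes: x right, y down, z forward; pixel columns grow to the right and rows downward; lengths in m; the calibration is good to about 2 mm. A picture is of the moment at which its call begins.
- ticket.sign_off(): hands the job in; it is judged then, once.
The state is a dict: "t": time; "qpos": joint angles; "qvel": joint speeds; "effort": joint torques, N m; "ee_pos": TCP position; "tool_rot": TCP orientation; "contact_force": force on the tool from outside, world axes, zero at the start; "torque": the same for the moment, N m; "opening": finger opening in m; "grip_force": force on a finger pad.
Only numpy, scipy, OpenCV 4.12 (cv2) and the standard library are available. Lean on these libraries where they do the work, as an engineer would, in place of code of your own. Each camera call takes 0.05 s, during which the arm holds its last target. There are 200 camera calls.

## Working session

There is one attempt and no reset: what is moved stays moved. The work goes in short steps, Python scripts to look and compute and a shell command to move; the robot and the scene stay as the last step left them, time stands still between calls to the robot, and variables do not carry over. Pictures are saved under pics/ and viewed, at most 14 in all, crops included, and the job is handed in when it is done.

```bash
ls; mkdir -p pics; python3 - <<'E'
from workcell import sense,snapshot
import cv2,numpy as np
s=sense();print(s)
for n in("scene","side","wrist"):
    d=snapshot(n);cv2.imwrite(f"pics/{n}0.png",d["color"]);np.savez(f"pics/{n}0.npz",**d);print(n,d["fx"],d["R"],d["t"])
E
```

```text
pics
{'t': 0.0, 'qpos': array([ 81.77189504,  28.75357585, -24.45189854,  88.89178873,
        12.6530127 ,  65.21977482, -12.04829599]), 'qvel': array([ 0.03643832, -0.01761964, -0.07188943,  0.0648811 , -0.11268263,
        0.0190552 ,  0.01579617]), 'effort': array([ 1.28299953e-04, -5.66597843e+01, -5.81602871e+00, -2.79122275e+01,
       -6.86082873e-02,  3.08210787e-02,  2.06060658e-04]), 'ee_pos': array([ 0.25684785, -0.5963358 ,  0.22567638]), 'tool_rot': array([[ 9.18362297e-01,  3.95739975e-01, -7.50487712e-04],
       [ 3.95740686e-01, -9.18360546e-01,  1.79368618e-03],
       [ 2.06150188e-05, -1.94425228e-03, -9.99998110e-01]]), 'contact_force': array([ 0.37354879, -0.18511923,  0.23446304]), 'torque': array([ 0.03320092,  0.02752319, -0.01889421]), 'grip_force': 0.0, 'opening': 0.09165328263320749}
scene 536.8692424182913 [[-0.78061456 -0.62476475  0.01760438]
 [-0.45024168  0.54257387 -0.70915163]
 [ 0.43350127 -0.56150031 -0.70483619]] [0.39966888 0.31251498 0.91674361]
side 532.9927094024962 [[-0.84103433 -0.54094741  0.00609491]
 [-0.30096014  0.45849436 -0.83618534]
 [ 0.44953781 -0.7050949  -0.54841311]] [0.4440709  0.21981765 0.9873741 ]
wrist 399.7430404004411 [[ 3.94398741e-01 -9.18939403e-01  8.64222862e-05]
 [-8.83568735e-01 -3.79192192e-01  2.74808244e-01]
 [-2.52499353e-01 -1.08460385e-01 -9.61499049e-01]] [-0.65110941 -0.0332404   0.3892317 ]
```

View pics/scene0.png

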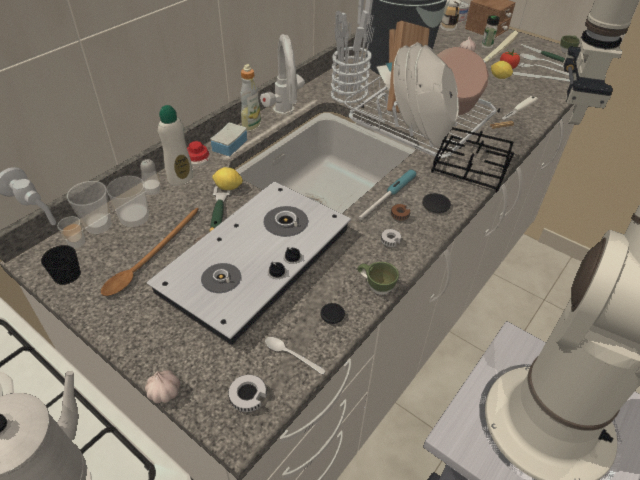

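View pics/side0.png

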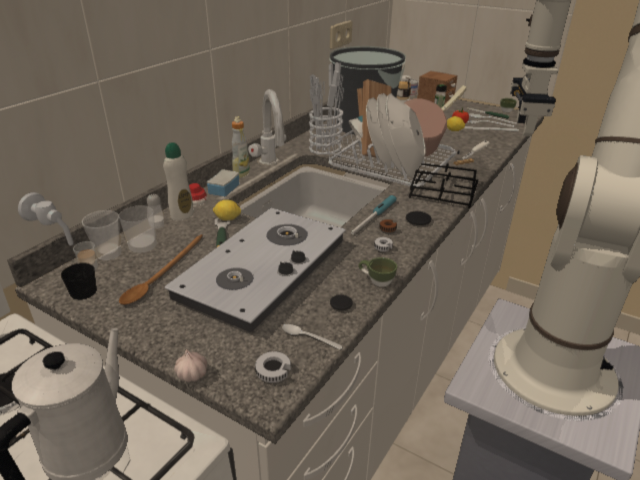

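The scene view shows the large crown at (248,393), the small crown at (391,237), its brown look-alike at (400,211), caps at (332,313) and (436,203), and burners at (285,220) and (221,275). Next I'll get rough positions.

```bash
cat > h.py <<'E'
import numpy as np,cv2
from workcell import sense,snapshot
def cloud(d):
    z=d["range_z"];v,u=np.indices(z.shape)
    P=np.stack([(u-d["cx"])/d["fx"]*z,(v-d["cy"])/d["fy"]*z,z],-1)
    return (P-d["t"])@d["R"]          # world, HxWx3
def circ(P):
    (c,r)=cv2.minEnclosingCircle(P[:,:2].astype(np.float32));return np.array(c),r
def tool(p):   # world displacement target -> tool axes
    s=sense();return s["tool_rot"].T@(np.asarray(p)-s["ee_pos"])
E
python3 - <<'E'
from h import *
pts={"crownL":(248,393),"crownS":(391,237),"brown":(400,211),"capA":(332,313),"capB":(436,203),"burA":(285,220),"burB":(221,275),"mug":(382,275),"knob":(277,268)}
d=dict(np.load("pics/scene0.npz"));W=cloud(d);z=d["range_z"]
for n,(u,v) in pts.items():
    a=W[v-28:v+28,u-28:u+28].reshape(-1,3);c=W[v,u]
    base=0.045 if n[:3] in("bur","kno") else 0
    m=(a[:,2]>base+.006)&(np.hypot(*(a-c)[:,:2].T)<.05)
    cc,r=circ(a[m]) if m.sum()>3 else (None,0)
    print(n,c.round(3),m.sum(),cc,round(r,4),a[m][:,2].max().round(3))
E
```

```text
crownL [0.431 0.289 0.015] 1084 [0.43660501 0.2844767 ] 0.0402 0.028
crownS [ 0.45  -0.195  0.017] 287 [ 0.44936195 -0.19305623] 0.0242 0.026
brown [ 0.483 -0.285  0.015] 254 [ 0.49355498 -0.28828877] 0.04 0.027
capA [0.424 0.059 0.015] 402 [0.42696407 0.05783216] 0.0268 0.019
capB [ 0.433 -0.368  0.013] 440 [ 0.43513018 -0.36761481] 0.0391 0.019
burA [ 0.646 -0.058  0.05 ] 140 [ 0.64866847 -0.05341097] 0.0445 0.066
burB [0.637 0.147 0.051] 104 [0.64138329 0.15089758] 0.0268 0.065
mug [ 0.404 -0.089  0.013] 710 [ 0.40289637 -0.06564315] 0.043 0.052
knob [0.557 0.069 0.062] 263 [0.55974454 0.05044085] 0.0322 0.069
```

Sizes are clear: small cap at (0.427,0.058), large cap at (0.435,-0.368). The large burner is at y≈-0.055 and the small one at y≈0.15.

```bash
python3 - <<'E'
from h import *
d=dict(np.load("pics/wrist0.npz"));s=sense();T=s["tool_rot"]
print("cam in tool",T.T@(-d["R"].T@d["t"]-s["ee_pos"]),"axes\n",(T.T@d["R"].T).round(3))
print("shift to above crownS",tool([.44,-.193,.2]))
a=cv2.imread("pics/scene0.png")
g=lambda u,v,k:cv2.resize(a[v-25:v+25,u-25:u+25],(380,380),interpolation=cv2.INTER_CUBIC)
cv2.imwrite("pics/crops.png",np.hstack([g(248,393,0),g(391,237,0)]))
E
```

```text
cam in tool [ 0.07416964  0.00148013 -0.15752824] axes
 [[-0.001 -0.961 -0.275]
 [ 1.    -0.002  0.001]
 [-0.002 -0.275  0.961]]
shift to above crownS [ 0.3277888  -0.2980783   0.02636924]
```

View pics/crops.png

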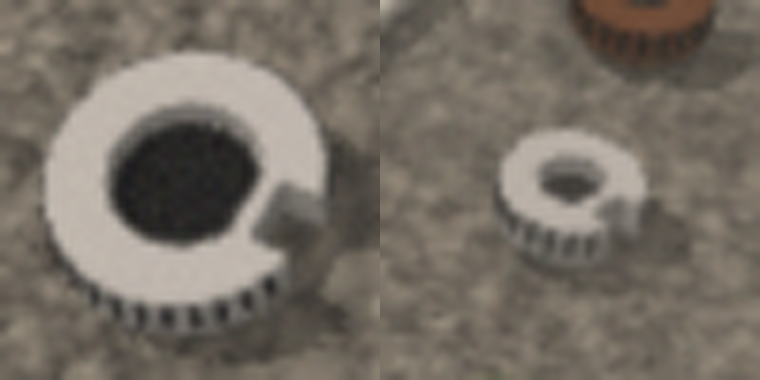

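The crops show the large crown's groove at about (290,215) and the small crown's at about (620,215), both roughly facing the robot. Moving above the small crown for a close look.

```bash
python3 -m creep '[[0,0,0,0.033,-0.03,0.004,1],[0,0,0,0.066,-0.06,0.008,1],[0,0,0,0.1,-0.09,0.012,1],[0,0,0,0.133,-0.12,0.016,1],[0,0,0,0.164,-0.149,0.02,1]]' | head -c 600
python3 -m creep '[[0,0,5,0.033,-0.03,0.002,1],[0,0,10,0.066,-0.06,0.004,1],[0,0,15,0.1,-0.09,0.006,1],[0,0,20,0.133,-0.12,0.006,1],[0,0,23.3,0.164,-0.149,0.006,1]]'
python3 -m creep '[[0,0,0,0,0,0,1],[0,0,0,0,0,0,1]]'
python3 - <<'E'
from h import *
d=snapshot("wrist");cv2.imwrite("pics/w1.png",d["color"]);np.savez("pics/w1.npz",**d)
E
```

```text
t: 0.65
ee_pos: [0.3494, -0.3931, 0.2064]
tool_rot: [[0.918, 0.396, -0.0], [0.396, -0.918, 0.0], [0.0, -0.0, -1.0]]
contact_force: [0.8, -0.4, 0.1]
opening: 0.0914
grip_force: 0.0
t: 1.15
ee_pos: [0.441, -0.1915, 0.2007]
tool_rot: [[1.0, -0.003, 0.0], [-0.003, -1.0, -0.0], [0.0, 0.0, -1.0]]
contact_force: [1.3, -1.0, -0.5]
opening: 0.0918
grip_force: 0.0
t: 1.35
ee_pos: [0.4408, -0.1925, 0.2007]
tool_rot: [[1.0, 0.004, -0.0], [0.004, -1.0, -0.0], [-0.0, 0.0, -1.0]]
contact_force: [0.3, 0.3, -0.1]
opening: 0.0921
grip_force: 0.0
```

View pics/w1.png

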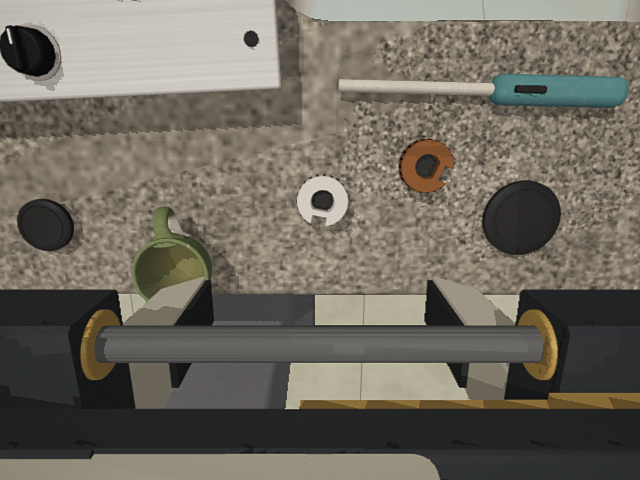

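The wrist view shows the small crown at (323,201) with its groove at (319,219), so nearly facing the robot. The large cap is at (521,217), the small cap at (45,225) and the brown look-alike at (427,166).

```bash
cat >> h.py <<'E'
def plane(d,uv,z):
    uv=np.asarray(uv,float).reshape(-1,2)
    r=np.c_[(uv[:,0]-d["cx"])/d["fx"],(uv[:,1]-d["cy"])/d["fy"],np.ones(len(uv))]@d["R"]
    o=-d["R"].T@d["t"];return o+r*((z-o[2])/r[:,2])[:,None]
def blob(d,uv,z,h,dark=False):
    """outline circle and mask centroid of the bright/dark blob around uv, on plane z"""
    u,v=uv;g=cv2.GaussianBlur(cv2.cvtColor(d["color"],cv2.COLOR_BGR2GRAY),(3,3),0)
    s=g[v-h:v+h,max(u-h,0):u+h];u0=max(u-h,0)
    t=50 if dark else 175
    m=((s<t) if dark else (s>t)).astype(np.uint8)
    n,L,st,_=cv2.connectedComponentsWithStats(m);k=1+np.argmax(st[1:,4])
    cs,_=cv2.findContours((L==k).astype(np.uint8),cv2.RETR_CCOMP,cv2.CHAIN_APPROX_NONE)
    c=max(cs,key=cv2.contourArea).reshape(-1,2)+[u0,v-h]
    P=plane(d,c,z);cc,r=circ(P)
    q=np.hypot(*(P[:,:2]-cc).T);out=P[q>r*.9]     # least squares on the outline
    A=np.c_[2*out[:,:2],np.ones(len(out))];x=np.linalg.lstsq(A,(out[:,:2]**2).sum(1),rcond=None)[0]
    c2=x[:2];r2=np.sqrt(x[2]+c2@c2)
    notch=P[np.hypot(*(P[:,:2]-c2).T)<r2*.85][:,:2].mean(0)-c2 if (np.hypot(*(P[:,:2]-c2).T)<r2*.85).any() else np.zeros(2)
    return c2,r2,np.degrees(np.arctan2(-notch[1],-notch[0])),np.hypot(*notch)
E
python3 - <<'E'
from h import *
d=dict(np.load("pics/w1.npz"));s=sense()
print("crownS",blob(d,(323,201),.022,36))
print("capL",blob(d,(521,217),.012,48,True)); print("capS",blob(d,(45,225),.012,36,True))
b=plane(d,[(323,201),(319,219)],.022);print(b, s["ee_pos"])
W=cloud(d);print("depth z crown",W[190,345],W[201,305], "mug",plane(d,(171,268),.048))
E
```

```text
crownS (array([ 0.45017037, -0.19720553]), np.float64(0.02088837630417211), np.float64(-11.118121003293561), np.float64(0.013119842824032835))
capL (array([ 0.4332185 , -0.37448797]), np.float64(0.033424814788112135), np.float64(-180.0), np.float64(0.0))
capS (array([0.42634801, 0.04945586]), np.float64(0.023898047955942876), np.float64(-180.0), np.float64(0.0))
[[ 0.45023351 -0.19805244  0.022     ]
 [ 0.43442668 -0.1946796   0.022     ]] [ 0.44016922 -0.19388324  0.20058033]
depth z crown [ 0.45953831 -0.21672885  0.02080593] [ 0.45021464 -0.18268386  0.02207566] mug [[ 0.39883719 -0.07245317  0.048     ]]
```

```bash
python3 -m creep '[[0,0,8,0.01,0.004,0.04,0.68],[0,0,11.5,0.01,0.004,0.08,0.68],[0,0,11.5,0.01,0.004,0.12,0.68],[0,0,11.5,0.01,0.004,0.14,0.68],[0,0,11.5,0.01,0.004,0.15,0.68]]'
python3 -m creep '[[0,0,0,0,0,0.012,0.68],[0,0,0,0,0,0.024,0.68],[0,0,0,0,0,0.036,0.68],[0,0,0,0,0,0.048,0.68],[0,0,0,0,0,0.048,0.68]]'
python3 -m creep '[[0,0,0,0,0,0,0.3],[0,0,0,0,0,0,0.3],[0,0,0,0,0,0,0.3],[0,0,0,0,0,0,0.3],[0,0,0,0,0,0,0.3]]'
```

```text
t: 1.9
ee_pos: [0.448, -0.1988, 0.0483]
tool_rot: [[0.979, -0.202, -0.004], [-0.202, -0.979, 0.001], [-0.004, -0.0, -1.0]]
contact_force: [0.2, 0.1, -0.5]
opening: 0.0629
grip_force: 0.0
t: 2.4
ee_pos: [0.4496, -0.1971, 0.0014]
tool_rot: [[0.98, -0.199, -0.002], [-0.199, -0.98, 0.001], [-0.002, -0.0, -1.0]]
contact_force: [-0.2, 1.0, -0.0]
opening: 0.0625
grip_force: 0.0
t: 2.9
ee_pos: [0.4511, -0.1976, 0.0032]
tool_rot: [[0.98, -0.199, 0.001], [-0.199, -0.98, -0.0], [0.001, 0.0, -1.0]]
contact_force: [0.2, 1.1, 3.6]
opening: 0.0429
grip_force: 30.0
```

```bash
python3 -m creep '[[0,0,0,0,0,-0.04,0.3],[0,0,-3,0,0,-0.09,0.3],[0,0,-8,0,0,-0.14,0.3],[0,0,-11.5,0,0,-0.19,0.3],[0,0,-11.5,0,0,-0.237,0.3]]'
python3 -m creep '[[0,0,0,0.018,-0.035,0,0.3],[0,0,0,0.038,-0.073,0,0.3],[0,0,0,0.058,-0.111,0,0.3],[0,0,0,0.078,-0.149,0,0.3],[0,0,0,0.098,-0.187,0,0.3]]'
python3 -m creep '[[0,0,0,0.02,-0.038,0,0.3],[0,0,0,0.04,-0.076,0,0.3],[0,0,0,0.06,-0.114,0,0.3],[0,0,0,0.08,-0.152,0,0.3],[0,0,0,0.082,-0.157,0,0.3]]'
python3 -m creep '[[0,0,0,0,0,0,0.3],[0,0,0,0,0,0,0.3]]'
python3 - <<'E'
from h import *
d=snapshot("wrist");cv2.imwrite("pics/w2.png",d["color"]);np.savez("pics/w2.npz",**d)
E
```

```text
t: 3.4
ee_pos: [0.4501, -0.1973, 0.2419]
tool_rot: [[1.0, 0.002, 0.0], [0.002, -1.0, -0.0], [0.0, 0.0, -1.0]]
contact_force: [0.6, -2.2, 0.0]
opening: 0.043
grip_force: 30.0
t: 3.9
ee_pos: [0.5488, -0.0094, 0.2398]
tool_rot: [[1.0, -0.001, -0.0], [-0.001, -1.0, -0.001], [-0.0, 0.001, -1.0]]
contact_force: [1.0, -1.1, -1.1]
opening: 0.0431
grip_force: 30.0
t: 4.4
ee_pos: [0.6306, 0.1538, 0.2395]
tool_rot: [[1.0, 0.007, 0.0], [0.007, -1.0, 0.005], [0.0, -0.005, -1.0]]
contact_force: [-0.6, 1.1, -0.8]
opening: 0.043
grip_force: 30.0
t: 4.6
ee_pos: [0.63, 0.1451, 0.2392]
tool_rot: [[1.0, -0.001, -0.001], [-0.001, -1.0, -0.002], [-0.001, 0.002, -1.0]]
contact_force: [0.1, 0.1, -0.6]
opening: 0.0436
grip_force: 30.0
```

View pics/w2.png

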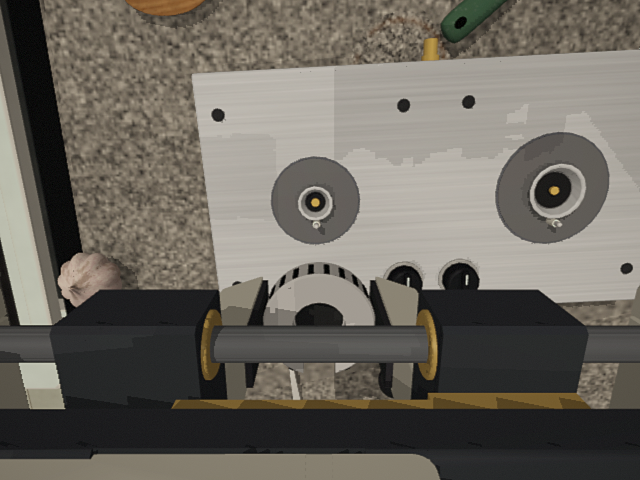

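The wrist view shows the small burner at (315,203) with electrode at (316,225), the large burner at (556,191) with electrode at (556,223), and the held crown at (320,320).

```bash
cat >> h.py <<'E'
def fitc(P):
    A=np.c_[2*P[:,:2],np.ones(len(P))];x=np.linalg.lstsq(A,(P[:,:2]**2).sum(1),rcond=None)[0]
    return x[:2],np.sqrt(x[2]+x[:2]@x[:2])
def bands(d,uv,h,t,inv,z):
    """outer contours of thresholded blobs near uv as circles on plane z"""
    u,v=uv;g=cv2.cvtColor(d["color"],cv2.COLOR_BGR2GRAY)[v-h:v+h,u-h:u+h]
    m=((g<t) if inv else (g>t)).astype(np.uint8)
    cs,_=cv2.findContours(m,cv2.RETR_LIST,cv2.CHAIN_APPROX_NONE)
    for c in cs:
        if len(c)<16: continue
        c=c.reshape(-1,2)+[u-h,v-h];P=plane(d,c,z)
        cc,r=fitc(P);res=np.abs(np.hypot(*(P[:,:2]-cc).T)-r)
        k=res<.0015
        if k.sum()>12: cc,r=fitc(P[k])
        print("  t",t,inv,len(c),cc.round(4),"r",r.round(4),"in",k.mean().round(2))
E
python3 - <<'E'
from h import *
d=dict(np.load("pics/w2.npz"));s=sense();print(s["ee_pos"])
C=-d["R"].T@d["t"];print("cam minus offset",C-[.0742,-.0015,.1575])
for n,uv,h1,h2,e in(("small",(315,203),22,55,(316,225)),("large",(555,191),32,65,(556,223))):
    print(n,"rim z55");bands(d,uv,h1,150,False,.055);bands(d,uv,h1,90,True,.055)
    print(" disc z45");bands(d,uv,h2,140,True,.046)
    print(" electrode",plane(d,e,.062))
g=cv2.cvtColor(d["color"],cv2.COLOR_BGR2GRAY);print(g[203,265:370:3]);print(g[160:245:3,315])
E
```

```text
[0.63018869 0.14425941 0.23936283]
cam minus offset [0.63077948 0.14518319 0.23923975]
small rim z55
  t 150 False 19 [0.6184 0.1453] r 0.002 in 1.0
  t 150 False 19 [0.6373 0.1461] r 0.0028 in 1.0
  t 150 False 82 [0.6365 0.1464] r 0.0127 in 1.0
  t 150 False 95 [0.6364 0.1462] r 0.0145 in 1.0
  t 90 True 19 [0.6201 0.1517] r 0.0026 in 0.89
  t 90 True 27 [0.6373 0.1461] r 0.0042 in 1.0
  t 90 True 59 [0.6381 0.1462] r 0.0088 in 1.0
  t 90 True 181 [0.6361 0.1457] r 0.0168 in 0.78
 disc z45
  t 140 True 23 [0.6152 0.1454] r 0.0038 in 1.0
  t 140 True 24 [0.6356 0.1461] r 0.0038 in 1.0
  t 140 True 77 [0.6356 0.1469] r 0.0115 in 0.88
  t 140 True 100 [0.6345 0.1463] r 0.0158 in 1.0
  t 140 True 257 [0.6362 0.146 ] r 0.0394 in 1.0
 electrode [[0.61855341 0.1451948  0.062     ]]
large rim z55
  t 150 False 22 [ 0.6311 -0.0641] r 0.0029 in 0.82
  t 150 False 19 [ 0.6471 -0.0604] r 0.0027 in 1.0
  t 150 False 136 [ 0.6467 -0.0629] r 0.0208 in 1.0
  t 150 False 152 [ 0.6464 -0.0632] r 0.0232 in 1.0
  t 90 True 41 [ 0.6324 -0.0706] r 0.0101 in 0.9
  t 90 True 28 [ 0.6471 -0.06  ] r 0.0044 in 1.0
  t 90 True 104 [ 0.6478 -0.0588] r 0.0155 in 1.0
  t 90 True 225 [ 0.6469 -0.0598] r 0.0255 in 0.51
  t 90 True 17 [ 0.6744 -0.0338] r 0.0023 in 0.94
 disc z45
  t 140 True 23 [ 0.6457 -0.0659] r 0.0038 in 1.0
  t 140 True 140 [ 0.6468 -0.0674] r 0.0189 in 0.59
  t 140 True 197 [ 0.6437 -0.0688] r 0.0254 in 0.6
  t 140 True 321 [ 0.6462 -0.0633] r 0.0495 in 1.0
 electrode [[ 0.61974448 -0.06236089  0.062     ]]
[172 172  98  91  92  97  97  95  97  96  91 164 117  98  26  33 167 163
  99  27  80 136 184  80  94  95  95  95  95  94  96  80 180 177 177]
[ 98  98  98  98  98  97  97  98  83 194  97  16  27 171 163 171  15  40
 144 158 133 142 193  95  95  96  96  94 128]
```

```bash
python3 -m creep '[[0,0,-2.7,0.0064,0.0003,0.04,0.3],[0,0,-2.7,0.0064,0.0003,0.08,0.3],[0,0,-2.7,0.0064,0.0003,0.12,0.3],[0,0,-2.7,0.0064,0.0003,0.155,0.3],[0,0,-2.7,0.0064,0.0003,0.155,0.3]]'
for i in 1 2 3; do python3 -m creep '[[0,0,0,0,0,0,0.3]]'|grep ee_pos; done
python3 - <<'E'
from h import *
d=snapshot("wrist");cv2.imwrite("pics/w3.png",d["color"][60:480,80:600]);np.savez("pics/w3.npz",**d)
print(sense()["ee_pos"],-d["R"].T@d["t"])
E
```

```text
t: 5.15
ee_pos: [0.6327, 0.1419, 0.0794]
tool_rot: [[0.999, 0.045, -0.01], [0.045, -0.999, -0.004], [-0.01, 0.003, -1.0]]
contact_force: [-1.7, -1.0, -1.8]
opening: 0.0431
grip_force: 30.0
ee_pos: [0.6369, 0.1446, 0.0851]
ee_pos: [0.6387, 0.1461, 0.0875]
ee_pos: [0.6387, 0.1465, 0.0875]
[0.63845175 0.14647033 0.08722391] [0.71272574 0.14831914 0.2455216 ]
```

View pics/w3.png

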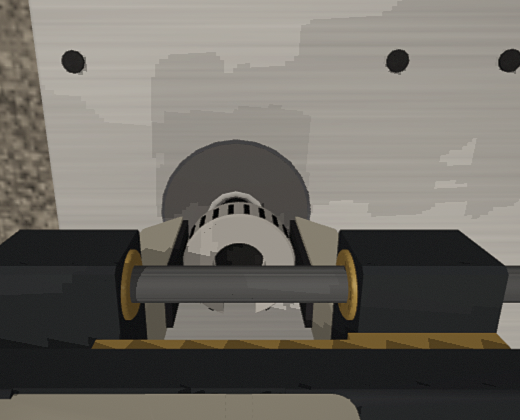

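The picture shows the held crown (at ~(240,250)) over the small burner. The arm is still settling, so I'll hold and read again.

```bash
for i in 1 2 3; do python3 -m creep '[[0,0,0,0,0,0,0.3],[0,0,0,0,0,0,0.3]]'|grep ee_pos; done
python3 -m creep '[[0,0,0,0,0,0.005,0.3],[0,0,0,0,0,0.01,0.3],[0,0,0,0,0,0.015,0.3],[0,0,0,0,0,0.019,0.3],[0,0,0,0,0,0.019,0.3]]' | egrep 'ee_pos|force'
```

```text
ee_pos: [0.6373, 0.1463, 0.0856]
ee_pos: [0.6369, 0.1463, 0.0848]
ee_pos: [0.6368, 0.1463, 0.0846]
ee_pos: [0.6362, 0.1461, 0.0647]
contact_force: [-0.3, -0.1, -0.0]
grip_force: 30.0
```

```bash
python3 -m creep '[[0,0,0,0,0,0.004,0.3],[0,0,0,0,0,0.008,0.3],[0,0,0,0,0,0.012,0.3],[0,0,0,0,0,0.015,0.3],[0,0,0,0,0,0.015,0.3]]' | egrep 'ee_pos|force|rot'
python3 -m creep '[[0,0,0,0,0,0,0.3],[0,0,0,0,0,0,0.3],[0,0,0,0,0,0,0.3],[0,0,0,0,0,0,0.3]]' | egrep 'ee_pos|force'
```

```text
ee_pos: [0.6371, 0.1467, 0.0506]
tool_rot: [[0.999, 0.047, 0.001], [0.047, -0.999, 0.001], [0.001, -0.001, -1.0]]
contact_force: [0.5, 0.7, -0.8]
grip_force: 30.0
ee_pos: [0.637, 0.1465, 0.0509]
contact_force: [1.0, 1.4, -0.6]
grip_force: 30.0
```

```bash
python3 -m creep '[[0,0,0,0,0,0,0.7],[0,0,0,0,0,0,0.7],[0,0,0,0,0,0,0.7]]' | egrep 'ee_pos|force|open'
python3 -m creep '[[0,0,0,0,0,-0.03,0.7],[0,0,0,0,0,-0.075,0.7],[0,0,0,-0.01,0,-0.12,0.7],[0,0,2.7,-0.02,0,-0.16,1],[0,0,2.7,-0.03,0,-0.189,1]]'| egrep 'ee_pos|force|open'
python3 -m creep '[[0,0,0,0,0,0,1],[0,0,0,0,0,0,1],[0,0,0,0,0,0,1],[0,0,0,0,0,0,1]]' | egrep 'ee_pos|force'
python3 - <<'E'
from h import *
d=snapshot("wrist");cv2.imwrite("pics/w4.png",d["color"][:300]);np.savez("pics/w4.npz",**d)
C=-d["R"].T@d["t"];print(C-[.0742,-.0015,.1575])
E
```

```text
ee_pos: [0.6368, 0.1457, 0.0507]
contact_force: [-0.7, 0.4, 0.7]
opening: 0.0618
grip_force: 0.0
ee_pos: [0.6073, 0.1451, 0.2429]
contact_force: [0.0, 0.8, 0.8]
opening: 0.0758
grip_force: 0.0
ee_pos: [0.6063, 0.1443, 0.2379]
contact_force: [-0.1, -0.2, -0.0]
grip_force: 0.0
[0.60728948 0.14429903 0.23786848]
```

View pics/w4.png

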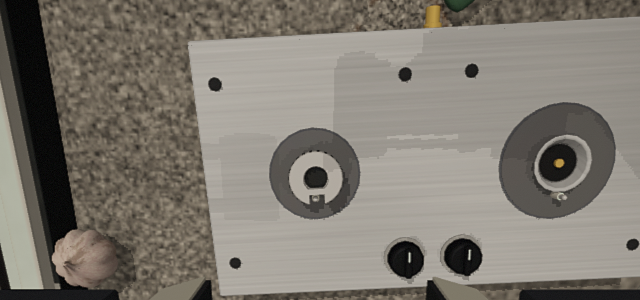

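The small crown sits in its burner at (316,177) with the electrode in its groove at (316,199).

```bash
python3 - <<'E'
from h import *
d=dict(np.load("pics/w4.npz"))
print(blob(d,(316,177),.069,30));bands(d,(316,177),30,150,False,.069)
W=cloud(d)
for dz in (.069,):
    P=W[150:205,288:345].reshape(-1,3);c=np.array([.637,.146]);r=np.hypot(*(P[:,:2]-c).T);k=(r>.012)&(r<.021)&(P[:,2]>.062)
    A=np.c_[P[k],np.ones(k.sum())];x=np.linalg.lstsq(A[:,[0,1,3]],P[k,2],rcond=None)[0];print("tilt",x[:2],"z",np.median(P[k,2]),"plate",np.median(W[100:110,230:330,2]))
print("to crownL",tool([.425,.285,.2]))
E
```

```text
(array([0., 0.]), np.float64(0.0), np.float64(-180.0), np.float64(0.0))
  t 150 False 76 [0.636 0.145] r 0.0108 in 0.95
  t 150 False 163 [0.6364 0.1452] r 0.0208 in 0.65
tilt [ 0.00814045 -0.00289068] z 0.06845853513359407 plate 0.044647656761399646
to crownL [-0.18121266 -0.14058346  0.03848227]
```

```bash
python3 -m creep '[[0,0,0,-0.036,-0.028,0.008,1],[0,0,0,-0.072,-0.056,0.016,1],[0,0,0,-0.108,-0.084,0.024,1],[0,0,0,-0.145,-0.112,0.032,1],[0,0,0,-0.181,-0.14,0.04,1]]' | egrep 'ee_pos|force'
python3 -m creep '[[0,0,0,0,0,0,1],[0,0,0,0,0,0,1],[0,0,0,0,0,0,1],[0,0,0,0,0,0,1],[0,0,0,0,0,0,1]]' | egrep 'ee_pos|force'
python3 - <<'E'
from h import *
d=snapshot("wrist");cv2.imwrite("pics/w5.png",d["color"][:400]);np.savez("pics/w5.npz",**d)
C=-d["R"].T@d["t"];print(C-[.0742,-.0015,.1575])
print(plane(d,(320,200),.022)[0])
E
```

```text
ee_pos: [0.424, 0.2855, 0.1987]
contact_force: [0.2, -0.0, 0.1]
grip_force: 0.0
ee_pos: [0.4269, 0.2839, 0.1996]
contact_force: [0.1, 0.1, -0.8]
grip_force: 0.0
[0.42753308 0.2837558  0.19975693]
[0.43747439 0.28092292 0.022     ]
```

View pics/w5.png

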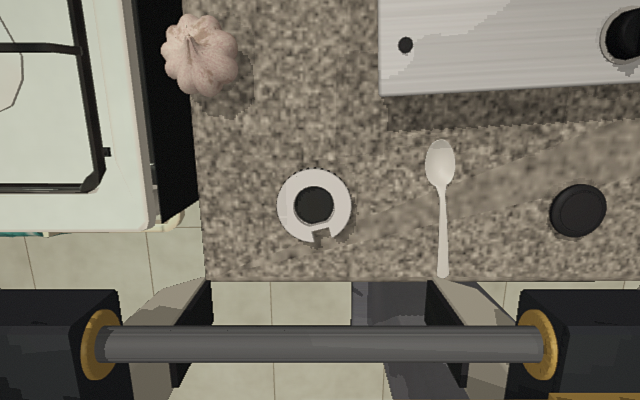

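The large crown is at (314,205) with its groove at (320,236). The spoon at (440,200) is well clear of the fingers.

```bash
python3 - <<'E'
from h import *
d=dict(np.load("pics/w5.npz"));print(blob(d,(314,205),.022,46));bands(d,(314,205),46,175,False,.022);bands(d,(314,205),25,80,True,.022)
P=plane(d,[(314,205),(320,236)],.022);print(P)
print("capS",blob(d,(578,210),.012,40,True))
E
```

```text
(array([0.43237538, 0.28648521]), np.float64(0.030602210016709392), np.float64(13.586702123755206), np.float64(0.0208869753624817))
  t 175 False 122 [0.4322 0.2865] r 0.0184 in 0.98
  t 175 False 223 [0.433  0.2867] r 0.0306 in 0.62
  t 80 True 108 [0.4334 0.2865] r 0.0161 in 1.0
[[0.43316605 0.28605613 0.022     ]
 [0.40561943 0.28101038 0.022     ]]
capS (array([0.42510042, 0.05383665]), np.float64(0.023861920476188535), np.float64(-180.0), np.float64(0.0))
```

```bash
python3 -m creep '[[0,0,-8,0.0071,-0.0018,0.04,0.9],[0,0,-12,0.0071,-0.0018,0.08,0.9],[0,0,-12,0.0071,-0.0018,0.12,0.9],[0,0,-12,0.0071,-0.0018,0.15,0.9],[0,0,-12,0.0071,-0.0018,0.165,0.9]]' | egrep 'ee_pos|force'
python3 -m creep '[[0,0,0,0,0,0,0.9],[0,0,0,0,0,0,0.9],[0,0,0,0,0,0,0.9],[0,0,0,0,0,0,0.9],[0,0,0,0,0,0,0.9]]' | egrep 'ee_pos|force'
python3 -m creep '[[0,0,0,0,0,0.01,0.9],[0,0,0,0,0,0.02,0.9],[0,0,0,0,0,0.03,0.9],[0,0,0,0,0,0.032,0.9],[0,0,0,0,0,0.032,0.9]]' | egrep 'ee_pos|force'
python3 -m creep '[[0,0,0,0,0,0,0.9],[0,0,0,0,0,0,0.9],[0,0,0,0,0,0,0.9]]' | egrep 'ee_pos|rot|force|open'
```

```text
ee_pos: [0.4319, 0.2851, 0.032]
contact_force: [-0.7, -0.3, 0.6]
grip_force: 0.0
ee_pos: [0.4338, 0.287, 0.0358]
contact_force: [0.9, 0.6, 0.3]
grip_force: 0.0
ee_pos: [0.4322, 0.2864, 0.0018]
contact_force: [0.2, 0.2, 0.9]
grip_force: 0.0
ee_pos: [0.4332, 0.2868, 0.003]
tool_rot: [[0.978, 0.208, 0.001], [0.208, -0.978, 0.0], [0.001, -0.0, -1.0]]
contact_force: [-0.1, 0.5, -0.5]
opening: 0.0825
grip_force: 0.0
```

```bash
python3 -m creep '[[0,0,0,0,0,0,0.5],[0,0,0,0,0,0,0.5],[0,0,0,0,0,0,0.5],[0,0,0,0,0,0,0.5],[0,0,0,0,0,0,0.5]]' | egrep 'ee_pos|force|open'
python3 -m creep '[[0,0,0,0,0,-0.04,0.5],[0,0,3,0,0,-0.09,0.5],[0,0,6,0,0,-0.14,0.5],[0,0,9.3,0,0,-0.19,0.5],[0,0,9.3,0,0,-0.237,0.5]]' | egrep 'ee_pos|force|open'
python3 -m creep '[[0,0,0,0.018,0.036,0,0.5],[0,0,0,0.037,0.072,0,0.5],[0,0,0,0.056,0.108,0,0.5],[0,0,0,0.075,0.144,0,0.5],[0,0,0,0.0935,0.1797,0,0.5]]'| egrep 'ee_pos|force|open'
python3 -m creep '[[0,0,0,0.019,0.036,0,0.5],[0,0,0,0.038,0.072,0,0.5],[0,0,0,0.057,0.108,0,0.5],[0,0,0,0.076,0.144,0,0.5],[0,0,0,0.0935,0.1796,0,0.5]]'| egrep 'ee_pos|force|open'
for i in 1 2; do python3 -m creep '[[0,0,0,0,0,0,0.5],[0,0,0,0,0,0,0.5],[0,0,0,0,0,0,0.5],[0,0,0,0,0,0,0.5],[0,0,0,0,0,0,0.5]]' | egrep 'ee_pos|force|open'; done
python3 - <<'E'
from h import *
d=snapshot("wrist");cv2.imwrite("pics/w6.png",d["color"]);np.savez("pics/w6.npz",**d)
C=-d["R"].T@d["t"];print(C-[.0742,-.0015+.0035,.1575])
from h import plane
p=d["R"]@[.6464,-.063,.055]+d["t"];u=(p[0]/p[2]*d["fx"]+d["cx"],p[1]/p[2]*d["fy"]+d["cy"]);print(u);u=(int(u[0]),int(u[1]))
bands(d,u,32,150,False,.055);bands(d,u,65,140,True,.046)
E
```

```text
ee_pos: [0.4331, 0.2868, 0.0029]
contact_force: [-0.4, -1.0, 1.4]
opening: 0.0632
grip_force: 30.0
ee_pos: [0.4325, 0.2864, 0.2418]
contact_force: [1.7, -0.1, -0.6]
opening: 0.0631
grip_force: 30.0
ee_pos: [0.5352, 0.1097, 0.2396]
contact_force: [0.6, 1.0, -1.4]
opening: 0.0635
grip_force: 30.0
ee_pos: [0.637, -0.0652, 0.2392]
contact_force: [-0.1, -0.0, -0.4]
opening: 0.0631
grip_force: 30.0
ee_pos: [0.6364, -0.0619, 0.24]
contact_force: [-0.2, 0.4, -0.2]
opening: 0.0636
grip_force: 30.0
ee_pos: [0.6368, -0.0635, 0.2397]
contact_force: [-0.1, -0.8, -1.3]
opening: 0.0631
grip_force: 30.0
[ 0.63725405 -0.06349114  0.2398928 ]
(np.float64(316.394678454396), np.float64(199.38751552423662))
  t 150 False 16 [ 0.6189 -0.0649] r 0.0024 in 1.0
  t 150 False 18 [ 0.6475 -0.0635] r 0.0028 in 1.0
  t 150 False 136 [ 0.6469 -0.0634] r 0.0209 in 1.0
  t 150 False 150 [ 0.6466 -0.0635] r 0.0231 in 1.0
  t 140 True 23 [ 0.6164 -0.0647] r 0.0038 in 1.0
  t 140 True 24 [ 0.6459 -0.0636] r 0.0038 in 1.0
  t 140 True 143 [ 0.6456 -0.0633] r 0.0202 in 0.68
  t 140 True 157 [ 0.645  -0.0636] r 0.0247 in 1.0
  t 140 True 443 [ 0.6377 -0.0646] r 0.0537 in 0.12
```

```bash
python3 -m creep '[[0,0,0,0.01,0.0004,0.04,0.5],[0,0,0,0.01,0.0004,0.08,0.5],[0,0,0,0.01,0.0004,0.12,0.5],[0,0,0,0.01,0.0004,0.145,0.5],[0,0,0,0.01,0.0004,0.155,0.5]]' | egrep 'ee_pos|force'
for i in 1 2; do python3 -m creep '[[0,0,0,0,0,0,0.5],[0,0,0,0,0,0,0.5],[0,0,0,0,0,0,0.5],[0,0,0,0,0,0,0.5],[0,0,0,0,0,0,0.5]]' | egrep 'ee_pos|force'; done
python3 -m creep '[[0,0,0,0,0,0.005,0.5],[0,0,0,0,0,0.01,0.5],[0,0,0,0,0,0.015,0.5],[0,0,0,0,0,0.02,0.5],[0,0,0,0,0,0.023,0.5]]' | egrep 'ee_pos|force'
python3 -m creep '[[0,0,0,0,0,0.003,0.5],[0,0,0,0,0,0.006,0.5],[0,0,0,0,0,0.009,0.5],[0,0,0,0,0,0.011,0.5],[0,0,0,0,0,0.011,0.5]]' | egrep 'ee_pos|force'
python3 -m creep '[[0,0,0,0,0,0,0.5],[0,0,0,0,0,0,0.5],[0,0,0,0,0,0,0.5],[0,0,0,0,0,0,0.5]]' | egrep 'ee_pos|force'
```

```text
ee_pos: [0.6445, -0.0635, 0.0813]
contact_force: [-0.5, 0.2, -0.7]
grip_force: 30.0
ee_pos: [0.6476, -0.0635, 0.086]
contact_force: [0.1, -1.0, -1.1]
grip_force: 30.0
ee_pos: [0.6467, -0.0634, 0.0847]
contact_force: [-0.3, 0.5, -1.0]
grip_force: 30.0
ee_pos: [0.6463, -0.0633, 0.0608]
contact_force: [-0.6, -0.1, -1.0]
grip_force: 30.0
ee_pos: [0.6467, -0.0632, 0.0505]
contact_force: [0.1, 0.2, -0.6]
grip_force: 30.0
ee_pos: [0.6468, -0.0634, 0.0509]
contact_force: [-0.8, 1.2, -1.5]
grip_force: 30.0
```

```bash
python3 -m creep '[[0,0,0,0,0,0,0.95],[0,0,0,0,0,0,0.95],[0,0,0,0,0,0,0.95],[0,0,0,0,0,0,0.95]]' | egrep 'ee_pos|force|open'
python3 -m creep '[[0,0,0,0,0,-0.03,0.95],[0,0,0,0,0,-0.075,0.95],[0,0,0,-0.01,0,-0.12,0.95],[0,0,2.7,-0.02,0,-0.16,1],[0,0,2.7,-0.03,0,-0.189,1]]'| egrep 'ee_pos|force'
python3 -m creep '[[0,0,0,0,0,0,1],[0,0,0,0,0,0,1],[0,0,0,0,0,0,1],[0,0,0,0,0,0,1]]' | egrep 'ee_pos|force'
python3 - <<'E'
from h import *
d=snapshot("wrist");cv2.imwrite("pics/w7.png",d["color"][:300]);np.savez("pics/w7.npz",**d)
for c in((.6466,-.0634,.069,.019,.031),(.6364,.146,.069,.012,.021)):
    p=d["R"]@c[:3]+d["t"];u=(int(p[0]/p[2]*d["fx"]+d["cx"]),int(p[1]/p[2]*d["fy"]+d["cy"]));print(u)
    if 45<u[0]<595: bands(d,u,44,160,False,.069)
    P=cloud(d).reshape(-1,3);r=np.hypot(*(P[:,:2]-c[:2]).T);k=(r>c[3])&(r<c[4])&(P[:,2]>.062)
    print("tilt",np.linalg.lstsq(np.c_[P[k,:2],np.ones(k.sum())],P[k,2],rcond=None)[0][:2],"z",np.median(P[k,2]))
E
python3 -m creep '[[0,0,0,-0.022,0.035,0.005,1],[0,0,0,-0.046,0.073,0.01,1],[0,0,0,-0.07,0.111,0.015,1],[0,0,0,-0.094,0.149,0.02,1],[0,0,0,-0.118,0.187,0.025,1]]'| egrep 'ee_pos|force'
python3 -m creep '[[0,0,0,-0.024,0.038,0.005,1],[0,0,0,-0.048,0.076,0.01,1],[0,0,0,-0.072,0.114,0.015,1],[0,0,0,-0.075,0.1206,0.015,1],[0,0,0,-0.075,0.1206,0.015,1]]'| egrep 'ee_pos|force'
for i in 1 2; do python3 -m creep '[[0,0,0,0,0,0,1],[0,0,0,0,0,0,1],[0,0,0,0,0,0,1],[0,0,0,0,0,0,1]]' | egrep 'ee_pos'; done
python3 - <<'E'
from h import *
d=snapshot("wrist");cv2.imwrite("pics/w8.png",d["color"]);np.savez("pics/w8.npz",**d)
c=(.4332,-.3745,.012);p=d["R"]@c+d["t"];u=(int(p[0]/p[2]*d["fx"]+d["cx"]),int(p[1]/p[2]*d["fy"]+d["cy"]));print(u)
print(blob(d,u,.012,50,True));bands(d,u,50,50,True,.012)
E
```

```text
ee_pos: [0.6469, -0.0634, 0.0508]
contact_force: [-0.2, -0.8, 0.3]
opening: 0.0866
grip_force: 0.0
ee_pos: [0.6175, -0.0645, 0.243]
contact_force: [0.4, -0.5, -0.6]
grip_force: 0.0
ee_pos: [0.616, -0.0648, 0.2379]
contact_force: [0.5, -0.2, 0.5]
grip_force: 0.0
(314, 177)
  t 160 False 26 [ 0.6139 -0.0955] r 0.0029 in 0.88
  t 160 False 443 [ 0.6468 -0.0634] r 0.0262 in 0.08
tilt [-4.41796491  0.0325886 ] z 0.3387002969312808
(60, 190)
tilt [ 0.02313761 -0.00575993] z 0.06824798016181355
ee_pos: [0.4975, -0.2529, 0.2136]
contact_force: [0.7, -1.6, -0.6]
grip_force: 0.0
ee_pos: [0.422, -0.3742, 0.1985]
contact_force: [0.8, 0.7, -0.1]
grip_force: 0.0
ee_pos: [0.4247, -0.3714, 0.1999]
ee_pos: [0.4238, -0.3725, 0.1997]
(318, 199)
(array([ 0.43283015, -0.37637397]), np.float64(0.03224853740431353), np.float64(-178.75640953192053), np.float64(0.024874782660719))
  t 50 True 16 [ 0.4405 -0.3912] r 0.0024 in 0.94
  t 50 True 267 [ 0.4397 -0.3708] r 0.0167 in 0.25
  t 50 True 409 [ 0.4324 -0.3767] r 0.0322 in 0.45
```

View pics/w7.png

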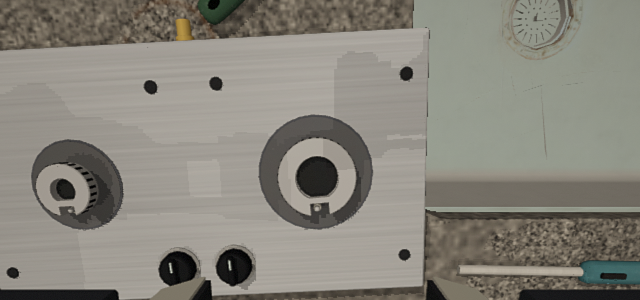

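View pics/w8.png

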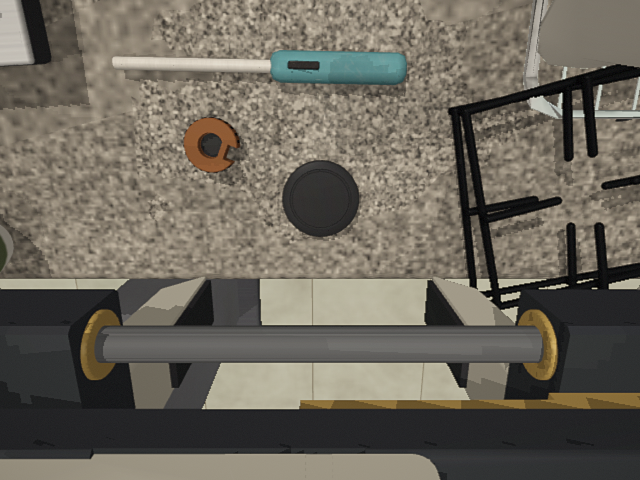

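Large crown home at (317,177), with the electrode in its groove at (317,208). The large cap is at (321,198), with the grate (x>450) and the look-alike (210,145) clear of the fingers.

```bash
python3 - <<'E'
from h import *
d=dict(np.load("pics/w8.npz"))
g=cv2.cvtColor(d["color"],cv2.COLOR_BGR2GRAY);print(g[198,276:292],g[198,350:368],g[153:168,321],g[228:245,321])
for t in (58,65,72):bands(d,(321,198),46,t,True,.012)
d=dict(np.load("pics/w7.npz"));P=cloud(d)[130:225,270:365].reshape(-1,3);r=np.hypot(*(P[:,:2]-[.6467,-.0634]).T);k=(r>.0195)&(r<.030)&(P[:,2]>.062)&(P[:,2]<.1)
print("tilt",np.linalg.lstsq(np.c_[P[k,:2],np.ones(k.sum())],P[k,2],rcond=None)[0][:2],"z",np.median(P[k,2]));bands(d,(317,177),40,60,True,.069)
print(circ(P[k]))
E
```

```text
[155 146 144 162 172 160  79  42  47  48  49  51  53  44  45  46] [ 41  42  47  46  45  46  44  41  40  77  91 121 144 129 118 130 142 132] [144 149 130 124 127 135 149  57  46  61  63  60  59  58  60] [ 49  42  41  43  42  41  41  36  44  70  81  98 137 139 141 148 153]
  t 58 True 69 [ 0.4581 -0.3668] r 0.0096 in 0.25
  t 58 True 218 [ 0.4332 -0.3759] r 0.0332 in 1.0
  t 65 True 37 [ 0.4621 -0.3652] r 0.0051 in 0.38
  t 65 True 221 [ 0.4332 -0.3759] r 0.0333 in 1.0
  t 72 True 220 [ 0.4332 -0.3759] r 0.0334 in 0.99
tilt [ 0.00684684 -0.00087468] z 0.06856631138709751
  t 60 True 28 [ 0.6207 -0.0629] r 0.0033 in 0.86
  t 60 True 29 [ 0.6216 -0.0713] r 0.0034 in 0.83
  t 60 True 37 [ 0.6335 -0.0762] r 0.0165 in 1.0
  t 60 True 33 [ 0.6393 -0.0845] r 0.0126 in 1.0
  t 60 True 113 [ 0.6472 -0.0649] r 0.0162 in 1.0
(array([ 0.64675695, -0.06338952]), 0.0300658717751503)
```

```bash
python3 -m creep '[[0,0,0,0.0095,0.0034,0.04,1],[0,0,0,0.0095,0.0034,0.08,1],[0,0,0,0.0095,0.0034,0.12,1],[0,0,0,0.0095,0.0034,0.15,1],[0,0,0,0.0095,0.0034,0.165,1]]' | egrep 'ee_pos|force'
python3 -m creep '[[0,0,0,0,0,0,1],[0,0,0,0,0,0,1],[0,0,0,0,0,0,1],[0,0,0,0,0,0,1],[0,0,0,0,0,0,1]]' | egrep 'ee_pos|force'
python3 -m creep '[[0,0,0,0,0,0.01,1],[0,0,0,0,0,0.02,1],[0,0,0,0,0,0.028,1],[0,0,0,0,0,0.033,1],[0,0,0,0,0,0.033,1]]' | egrep 'ee_pos|force'
python3 -m creep '[[0,0,0,0,0,0,1],[0,0,0,0,0,0,1],[0,0,0,0,0,0,1],[0,0,0,0,0,0,0.5],[0,0,0,0,0,0,0.5]]' | egrep 'ee_pos|force'
python3 -m creep '[[0,0,0,0,0,0,0.5],[0,0,0,0,0,0,0.5],[0,0,0,0,0,0,0.5],[0,0,0,0,0,0,0.5],[0,0,0,0,0,0,0.5]]' | egrep 'ee_pos|force|open'
```

```text
ee_pos: [0.4316, -0.3746, 0.0318]
contact_force: [-0.4, -0.5, 0.6]
grip_force: 0.0
ee_pos: [0.434, -0.3766, 0.036]
contact_force: [-0.5, -0.6, -0.4]
grip_force: 0.0
ee_pos: [0.433, -0.3753, 0.0008]
contact_force: [0.6, 1.0, -0.4]
grip_force: 0.0
ee_pos: [0.4334, -0.3759, 0.0018]
contact_force: [-0.0, 0.7, 0.5]
grip_force: 0.0
ee_pos: [0.4334, -0.3757, 0.0018]
contact_force: [-0.8, 0.0, 0.4]
opening: 0.0665
grip_force: 30.0
```

```bash
python3 -m creep '[[0,0,0,0,0,-0.035,0.5],[0,0,0,0,0,-0.07,0.5],[0,0,0,0,0,-0.11,0.5],[0,0,0,0,0,-0.15,0.5],[0,0,0,0,0,-0.178,0.5]]' | egrep 'ee_pos|force|open'
python3 -m creep '[[0,0,0,0.019,-0.028,0,0.5],[0,0,0,0.042,-0.061,0,0.5],[0,0,0,0.065,-0.095,0,0.5],[0,0,0,0.088,-0.129,0,0.5],[0,0,0,0.111,-0.1625,0,0.5]]' | egrep 'ee_pos|force|open'
python3 -m creep '[[0,0,0,0.024,-0.035,0,0.5],[0,0,0,0.048,-0.07,0,0.5],[0,0,0,0.072,-0.105,0,0.5],[0,0,0,0.092,-0.135,0,0.5],[0,0,0,0.1025,-0.15,0,0.5]]' | egrep 'ee_pos|force|open'
python3 -m creep '[[0,0,0,0,0,0.02,0.5],[0,0,0,0,0,0.045,0.5],[0,0,0,0,0,0.07,0.5],[0,0,0,0,0,0.08,0.5],[0,0,0,0,0,0.08,0.5]]' | egrep 'ee_pos|force|open'
for i in 1 2; do python3 -m creep '[[0,0,0,0,0,0,0.5],[0,0,0,0,0,0,0.5],[0,0,0,0,0,0,0.5],[0,0,0,0,0,0,0.5],[0,0,0,0,0,0,0.5]]' | egrep 'ee_pos|force|open'; done
```

```text
ee_pos: [0.434, -0.3763, 0.1824]
contact_force: [-0.1, -0.3, -1.5]
opening: 0.0668
grip_force: 30.0
ee_pos: [0.5447, -0.212, 0.1796]
contact_force: [0.6, -0.6, -1.4]
opening: 0.0667
grip_force: 30.0
ee_pos: [0.648, -0.0583, 0.1795]
contact_force: [0.2, 0.8, -2.8]
opening: 0.0668
grip_force: 30.0
ee_pos: [0.6452, -0.0634, 0.0977]
contact_force: [-0.1, 0.2, -0.7]
opening: 0.0666
grip_force: 30.0
ee_pos: [0.6471, -0.0634, 0.1003]
contact_force: [-0.0, -0.1, -0.5]
opening: 0.0666
grip_force: 30.0
ee_pos: [0.6468, -0.0633, 0.0997]
contact_force: [-0.8, 0.3, -1.6]
opening: 0.0667
grip_force: 30.0
```

Positioned exactly; lower from 0.100 to 0.066.

```bash
python3 -m creep '[[0,0,0,0,0,0.006,0.5],[0,0,0,0,0,0.012,0.5],[0,0,0,0,0,0.018,0.5],[0,0,0,0,0,0.024,0.5],[0,0,0,0,0,0.024,0.5]]' | egrep 'ee_pos|force'
python3 -m creep '[[0,0,0,0,0,0.003,0.5],[0,0,0,0,0,0.006,0.5],[0,0,0,0,0,0.009,0.5],[0,0,0,0,0,0.01,0.5],[0,0,0,0,0,0.01,0.5]]' | egrep 'ee_pos|force'
python3 -m creep '[[0,0,0,0,0,0,0.5],[0,0,0,0,0,0,0.5],[0,0,0,0,0,0,0.5],[0,0,0,0,0,0,0.5]]' | egrep 'ee_pos|force'
```

```text
ee_pos: [0.6458, -0.0633, 0.0743]
contact_force: [0.3, 0.9, -1.8]
grip_force: 30.0
ee_pos: [0.6467, -0.0633, 0.0656]
contact_force: [0.4, -0.4, -1.2]
grip_force: 30.0
ee_pos: [0.6469, -0.0633, 0.0658]
contact_force: [-0.0, -0.2, -0.9]
grip_force: 30.0
```

```bash
python3 -m creep '[[0,0,0,0,0,0,1],[0,0,0,0,0,0,1],[0,0,0,0,0,0,1],[0,0,0,0,0,0,1],[0,0,0,0,0,0,1]]' | egrep 'ee_pos|force|open'
python3 -m creep '[[0,0,0,0,0,-0.03,1],[0,0,0,0,0,-0.07,1],[0,0,0,-0.01,0,-0.11,1],[0,0,0,-0.02,0,-0.15,1],[0,0,0,-0.03,0,-0.174,1]]'| egrep 'ee_pos|force'
python3 -m creep '[[0,0,0,0,0,0,1],[0,0,0,0,0,0,1],[0,0,0,0,0,0,1],[0,0,0,0,0,0,1]]' | egrep 'ee_pos|force'
python3 - <<'E'
from h import *
d=snapshot("wrist");cv2.imwrite("pics/w9.png",d["color"][:300]);np.savez("pics/w9.npz",**d)
c=(.6467,-.0634,.075);p=d["R"]@c+d["t"];u=(int(p[0]/p[2]*d["fx"]+d["cx"]),int(p[1]/p[2]*d["fy"]+d["cy"]));print(u)
P=cloud(d)[u[1]-50:u[1]+50,u[0]-50:u[0]+50].reshape(-1,3);r=np.hypot(*(P[:,:2]-c[:2]).T);k=(r<.025)&(P[:,2]<.1)
print("tilt",np.linalg.lstsq(np.c_[P[k,:2],np.ones(k.sum())],P[k,2],rcond=None)[0][:2],"z",np.median(P[k,2]))
bands(d,u,46,62,True,.075)
k=(P[:,2]>.071)&(P[:,2]<.1);print(circ(P[k]))
E
python3 -m creep '[[0,0,0,-0.04,-0.023,0.008,1],[0,0,0,-0.08,-0.046,0.016,1],[0,0,0,-0.12,-0.069,0.024,1],[0,0,0,-0.16,-0.092,0.032,1],[0,0,0,-0.2007,-0.1154,0.04,1]]'| egrep 'ee_pos|force'
for i in 1 2; do python3 -m creep '[[0,0,0,0,0,0,1],[0,0,0,0,0,0,1],[0,0,0,0,0,0,1],[0,0,0,0,0,0,1],[0,0,0,0,0,0,1]]' | egrep 'ee_pos'; done
python3 - <<'E'
from h import *
d=snapshot("wrist");cv2.imwrite("pics/w10.png",d["color"][:300]);np.savez("pics/w10.npz",**d)
c=(.4255,.0515,.012);p=d["R"]@c+d["t"];u=(int(p[0]/p[2]*d["fx"]+d["cx"]),int(p[1]/p[2]*d["fy"]+d["cy"]));print(u)
for t in(58,65,72):bands(d,u,36,t,True,.012)
cv2.imwrite("pics/v.png",np.vstack([cv2.imread("pics/w9.png"),d["color"][:300]]))
E
```

```text
ee_pos: [0.6469, -0.0633, 0.0658]
contact_force: [0.1, -0.9, -0.3]
opening: 0.0918
grip_force: 0.0
ee_pos: [0.6179, -0.0629, 0.2434]
contact_force: [0.4, 0.1, 1.0]
grip_force: 0.0
ee_pos: [0.6161, -0.0633, 0.238]
contact_force: [-0.3, 0.1, 1.1]
grip_force: 0.0
(316, 178)
tilt [-0.00045323 -0.00937649] z 0.07696156180831239
  t 62 True 51 [ 0.6372 -0.0743] r 0.028 in 1.0
  t 62 True 240 [ 0.6465 -0.0653] r 0.0337 in 1.0
(array([ 0.64647996, -0.06501903]), 0.03406698629260063)
ee_pos: [0.4142, 0.0529, 0.1987]
contact_force: [0.5, 0.9, 0.6]
grip_force: 0.0
ee_pos: [0.417, 0.0518, 0.1998]
ee_pos: [0.4161, 0.0521, 0.1997]
(317, 199)
  t 58 True 36 [0.4425 0.0582] r 0.0052 in 0.58
  t 58 True 152 [0.4253 0.0519] r 0.0234 in 1.0
  t 65 True 151 [0.4253 0.0519] r 0.0235 in 1.0
  t 72 True 151 [0.4252 0.0519] r 0.0236 in 1.0
```

View pics/v.png

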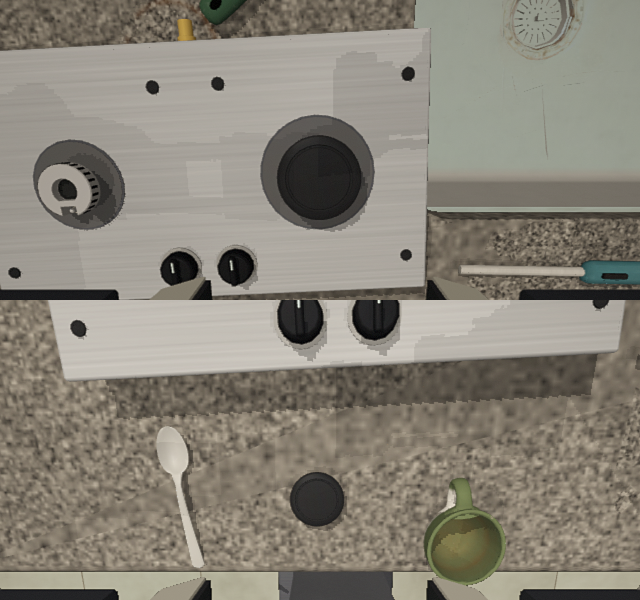

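The large cap is flat and centred at (317,178). The small cap is at (317,499) in the lower half, with the spoon and mug clear. Grasping it.

```bash
python3 -m creep '[[0,0,0,0.0093,0,0.04,0.75],[0,0,0,0.0093,0,0.08,0.75],[0,0,0,0.0093,0,0.12,0.75],[0,0,0,0.0093,0,0.15,0.75],[0,0,0,0.0093,0,0.165,0.75]]' | egrep 'ee_pos|force'
python3 -m creep '[[0,0,0,0,0,0,0.75],[0,0,0,0,0,0,0.75],[0,0,0,0,0,0,0.75],[0,0,0,0,0,0,0.75],[0,0,0,0,0,0,0.75]]' | egrep 'ee_pos|force'
python3 -m creep '[[0,0,0,0,0,0.01,0.75],[0,0,0,0,0,0.02,0.75],[0,0,0,0,0,0.028,0.75],[0,0,0,0,0,0.033,0.75],[0,0,0,0,0,0.033,0.75]]' | egrep 'ee_pos|force'
python3 -m creep '[[0,0,0,0,0,0,0.75],[0,0,0,0,0,0,0.75],[0,0,0,0,0,0,0.75],[0,0,0,0,0,0,0.3],[0,0,0,0,0,0,0.3]]' | egrep 'ee_pos|force'
python3 -m creep '[[0,0,0,0,0,0,0.3],[0,0,0,0,0,0,0.3],[0,0,0,0,0,0,0.3],[0,0,0,0,0,0,0.3],[0,0,0,0,0,0,0.3]]' | egrep 'ee_pos|force|open'
```

```text
ee_pos: [0.4235, 0.052, 0.0322]
contact_force: [0.2, 0.5, -0.0]
grip_force: 0.0
ee_pos: [0.4262, 0.0519, 0.0356]
contact_force: [1.1, 0.2, -0.2]
grip_force: 0.0
ee_pos: [0.4246, 0.0522, 0.0008]
contact_force: [0.5, 1.1, 0.0]
grip_force: 0.0
ee_pos: [0.4255, 0.052, 0.0018]
contact_force: [-0.4, 0.3, 0.3]
grip_force: 0.0
ee_pos: [0.4255, 0.0521, 0.0018]
contact_force: [0.2, 0.1, 2.9]
opening: 0.0465
grip_force: 30.0
```

```bash
python3 -m creep '[[0,0,0,0,0,-0.035,0.3],[0,0,0,0,0,-0.07,0.3],[0,0,0,0,0,-0.11,0.3],[0,0,0,0,0,-0.15,0.3],[0,0,0,0,0,-0.178,0.3]]' | egrep 'ee_pos|force|open'
python3 -m creep '[[0,0,0,0.042,-0.019,0,0.3],[0,0,0,0.085,-0.038,0,0.3],[0,0,0,0.128,-0.057,0,0.3],[0,0,0,0.17,-0.0755,0,0.3],[0,0,0,0.2111,-0.0938,0,0.3]]' | egrep 'ee_pos|force|open'
python3 -m creep '[[0,0,0,0,0,0.02,0.3],[0,0,0,0,0,0.045,0.3],[0,0,0,0,0,0.07,0.3],[0,0,0,0,0,0.08,0.3],[0,0,0,0,0,0.08,0.3]]' | egrep 'ee_pos|force|open'
for i in 1 2; do python3 -m creep '[[0,0,0,0,0,0,0.3],[0,0,0,0,0,0,0.3],[0,0,0,0,0,0,0.3],[0,0,0,0,0,0,0.3],[0,0,0,0,0,0,0.3]]' | egrep 'ee_pos|force|open'; done
python3 -m creep '[[0,0,0,0,0,0.006,0.3],[0,0,0,0,0,0.012,0.3],[0,0,0,0,0,0.018,0.3],[0,0,0,0,0,0.024,0.3],[0,0,0,0,0,0.024,0.3]]' | egrep 'ee_pos|force'
```

```text
ee_pos: [0.4257, 0.0523, 0.1819]
contact_force: [0.1, -0.9, -0.8]
opening: 0.0468
grip_force: 30.0
ee_pos: [0.6378, 0.1461, 0.179]
contact_force: [0.4, 0.0, 0.0]
opening: 0.0465
grip_force: 30.0
ee_pos: [0.6349, 0.1453, 0.0977]
contact_force: [-0.4, -1.0, -0.3]
opening: 0.0467
grip_force: 30.0
ee_pos: [0.6368, 0.1459, 0.1004]
contact_force: [0.0, 0.0, -0.6]
opening: 0.0467
grip_force: 30.0
ee_pos: [0.6365, 0.1459, 0.0997]
contact_force: [-1.1, 0.3, -0.3]
opening: 0.0468
grip_force: 30.0
ee_pos: [0.6355, 0.1456, 0.0743]
contact_force: [0.9, -0.4, -0.7]
grip_force: 30.0
```

```bash
python3 -m creep '[[0,0,0,0,0,0.003,0.3],[0,0,0,0,0,0.006,0.3],[0,0,0,0,0,0.009,0.3],[0,0,0,0,0,0.01,0.3],[0,0,0,0,0,0.01,0.3]]' | egrep 'ee_pos|force'
python3 -m creep '[[0,0,0,0,0,0,0.3],[0,0,0,0,0,0,0.3],[0,0,0,0,0,0,0.3],[0,0,0,0,0,0,0.3]]' | egrep 'ee_pos|force'
python3 -m creep '[[0,0,0,0,0,0,0.75],[0,0,0,0,0,0,0.75],[0,0,0,0,0,0,0.75],[0,0,0,0,0,0,0.75],[0,0,0,0,0,0,0.75]]' | egrep 'ee_pos|force|open'
python3 -m creep '[[0,0,0,0,0,-0.03,0.75],[0,0,0,0,0,-0.07,0.75],[0,0,0,-0.01,0,-0.11,0.75],[0,0,0,-0.02,0,-0.15,0.75],[0,0,0,-0.03,0,-0.174,0.75]]'| egrep 'ee_pos|force'
python3 -m creep '[[0,0,0,0,0,0,0.75],[0,0,0,0,0,0,0.75],[0,0,0,0,0,0,0.75],[0,0,0,0,0,0,0.75],[0,0,0,0,0,0,0.75]]' | egrep 'ee_pos|force|^t'
python3 - <<'E'
from h import *
d=snapshot("wrist");cv2.imwrite("pics/w11.png",d["color"][:300])
for c,R in(((.6364,.1458,.075),.017),((.6467,-.0634,.075),.025)):
    p=d["R"]@c+d["t"];u=(int(p[0]/p[2]*d["fx"]+d["cx"]),int(p[1]/p[2]*d["fy"]+d["cy"]));print(u)
    P=cloud(d)[u[1]-50:u[1]+50,u[0]-50:u[0]+50].reshape(-1,3);r=np.hypot(*(P[:,:2]-c[:2]).T);k=(r<R)&(P[:,2]<.1)
    print("tilt",np.linalg.lstsq(np.c_[P[k,:2],np.ones(k.sum())],P[k,2],rcond=None)[0][:2],"z",np.median(P[k,2]))
    bands(d,u,40,62,True,.075)
    k=(P[:,2]>.071)&(P[:,2]<.1);print(circ(P[k]))
E
```

```text
ee_pos: [0.6365, 0.1459, 0.0657]
contact_force: [0.5, -0.1, -0.0]
grip_force: 30.0
ee_pos: [0.6365, 0.1459, 0.0658]
contact_force: [0.3, 0.0, -1.0]
grip_force: 30.0
ee_pos: [0.6365, 0.1459, 0.0658]
contact_force: [0.5, -0.2, 0.6]
opening: 0.0687
grip_force: 0.0
ee_pos: [0.6073, 0.1467, 0.2433]
contact_force: [0.9, 0.7, 0.2]
grip_force: 0.0
t: 38.55
ee_pos: [0.606, 0.1457, 0.2383]
tool_rot: [[1.0, 0.0, -0.002], [0.0, -1.0, -0.0], [-0.002, 0.0, -1.0]]
contact_force: [-0.6, -0.4, 0.3]
grip_force: 0.0
(316, 178)
tilt [ 0.00071569 -0.01323254] z 0.07692699392765937
  t 62 True 33 [0.6222 0.1385] r 0.0164 in 1.0
  t 62 True 33 [0.6325 0.1368] r 0.0237 in 1.0
  t 62 True 170 [0.6364 0.1438] r 0.0238 in 0.95
(array([0.63619959, 0.14405316]), 0.024218255653977394)
(579, 165)
tilt [ 0.0003855  -0.00798933] z 0.07722160315872768
  t 62 True 291 [ 0.6465 -0.0627] r 0.0336 in 0.55
(array([ 0.64644516, -0.06503057]), 0.03479114919900894)
```

View pics/w11.png

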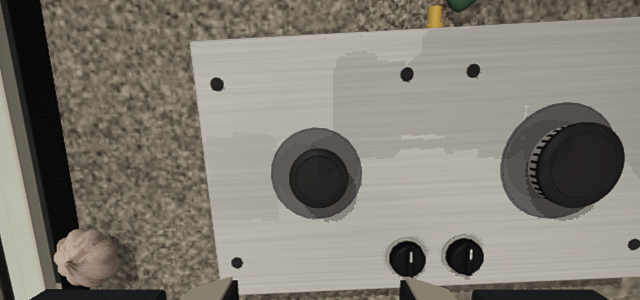

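Both caps lie flat and centred (small at (319,178), large at (580,165)) at the right height. The robot is clear, so I'll hand in.

```bash
python3 -c "from workcell import ticket;print(ticket.sign_off())"
```

```text
the job is handed in; nothing more can be done
None
```

Both burners are reassembled and the job is handed in at about 39 s of robot time: the crowns sit home on their electrodes, and the caps lie flat and centred by the last camera check; no verdict was returned.

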